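Leave the photometer on its blank after a calibration

TASK

The calibration is finished: press the red ejector lever on the photometer all the way down so that the blue-capped standard rises out of the well, and stand it in the blue-ringed stand; the red-capped standard belongs in the red-ringed stand. Put the white-capped blank in the emptied well, push it fully home, and set the grey light shield over the white collar so that it sits flat on the instrument. Never tip a vial over, and let go of everything at the end.

Things in the scene. Friction and masses are not known exactly. Their poses are not given: they have to be found in the camera images.
- vial_blue: Standard: vial with a blue cap, 15 to 45 g. Glass 27 mm across, cap 29 mm across, solid up to 58 mm above the underside (drawn 4 mm lower); grip the cap, fingertips about 35 mm above the underside. Origin: centre of the underside. Starts seated in the photometer's well, its top almost level with the collar: too low to grip until the lever has raised it 24 mm. Goes into stand_blue.
- vial_red: Standard: vial with a red cap, 15 to 45 g. Glass 27 mm across, cap 29 mm across, solid up to 58 mm above the underside (drawn 4 mm lower); grip the cap, fingertips about 35 mm above the underside. Origin: centre of the underside. Starts upright on the worktop. Goes into stand_red.
- vial_white: Blank: vial with a white cap, 15 to 45 g. Glass 27 mm across, cap 29 mm across, solid up to 55 mm above the underside (drawn 4 mm lower); grip the cap, fingertips about 35 mm above the underside. Origin: centre of the underside. Starts upright on the worktop. Goes into the emptied well; pushed home, its top is level with the collar.
- light_shield: Round dark grey cover, 69 mm across, 30 mm high, open underneath (62 mm inside, 26 mm deep), with an orange knob 25 mm across from 30 to 50 mm above the rim; 50 to 100 g. Lift it by the knob. Origin: centre of the rim's plane (its underside). Goes over the white collar, rim on the photometer's deck; fits only once the blank is pushed home.
- stand_blue: Fixed aluminium stand for one vial, 60 mm across and 35 mm high, with a blue ring and liner: mouth 46 mm, tapering over 6 mm to a bore of 35 mm; the vial's underside rests 6 mm above the stand's underside. Origin: centre of the underside, on the worktop.
- stand_red: The same stand with a red ring.
- stand_green: The same stand with a green ring; it stays empty.
- well (a point): Centre of the white collar's top at the well of the photometer (white case 180 x 190 mm, fixed), 80 mm above the worktop, 10 mm above its deck. Collar 54 mm across, mouth 46 mm, tapering over 6 mm to a 35 mm bore. x points to the case's back, y to its left (away from the lever), z up. A vial's underside is 54 mm below this point when home, 30 mm below on the raised lift.
- eject_lever (a joint): Ejector lever with a ribbed red pad, right of the well. 0 = up, lift down; 0.5 rad = pressed right down, lift raised 24 mm. Pressing takes about 3 N; it stays where it is left. A vial set on the raised lift stays up until its cap is pushed down with about 3 N (shut fingertips do it), which brings the lever up again.
- lever_pad (a point): Middle of the red pad's upper face (26 x 28 mm), 112 mm from the well along its -y and 24 mm above the collar while the lever is up; pressed straight down it sinks 25 mm.

How it is judged:
By the outcome, as a careful person would: the job done as asked, in the order asked, and still so for the second after the job is handed in, with the robot touching nothing.
It also fails if it takes over 122 s, if anything falls off the work surface, if the arm or the gripper's body presses on something with over 40 N, if the wrist force passes 120 N, or if a joint passes its speed limit or range.

ROBOT

A 6-joint arm with a two-finger parallel gripper is mounted at the origin on a cart in front of the work surface, level with it; the furniture and walls round the work are solid. World frame = base frame: x ahead of the robot, y to its left, z up, the work surface at z = 0. Lengths are in m, angles in rad, forces in N, time in s.
With the tool pointing down it reaches from about 0.425 to 0.95 m from the base axis. Payload 3.5 kg.
Tool frame: the origin (TCP) lies at the very end of the fingers, on their centre line; the grasp point (between the pads) lies 19 mm behind it; z points along the fingers, y is the line along which they close (so a half turn about z gives the same grasp; the last joint's range is limited). The gripper opens to 85 mm and grips with 20 to 120 N. Pads are 22 mm wide; open, the fingers measure 114 mm over their backs; the gripper's body (76 mm by 85 mm) begins 54 mm behind the grasp point. The pads swing forward as they close: fully open they stand 13 mm farther back than shut.
Start: joints at [-1.309, 0.286, 1.577, -0, 1.279, -0.15], TCP at [0.27, -0.619, 0.231] pointing down, gripper open.
Joint ranges: [-2.77, 2.77], [-0.9, 2.22], [0.21, 2.48], [-1.53, 4.67], [0.24, 2.81], [-2.84, 2.84]. Speed limits (rad/s): [2.79, 2.79, 3.14, 3.14, 3.14, 3.14].

INTERFACE

Orientations are given as a unit quaternion [x, y, z, w].
In Python, from plant import ctrl, read_camera gives the robot as it stands (ctrl), with the cameras as plain functions.
- The arm moves only by the tool move_tool, called after "Request:" as name(argument=value, ...) on one line, values as JSON. Schema: {"type":"object","properties":{"offsets":{"type":"array","items":{"type":"array","items":{"type":"number"},"minItems":7,"maxItems":7},"minItems":1,"maxItems":10},"grip_force":{"type":"number"},"only":{"type":"string"},"quiet":{"type":"boolean"},"lines":{"type":"string"}},"required":["offsets"],"additionalProperties":false}. offsets is a list of rows, 1 to 10 of them, each of 7 numbers: dx, dy, dz in a scale on which 1.0 is 0.75 m, then a rotation vector rx, ry, rz in fractions of the full range, 1 being 2 pi rad, then the opening from 0.0 (shut) to 1.0 (fully open); each row is the pose to reach, as a shift and turn from the pose commanded when the call began, along the tool's axes at that moment; what a row does not reach only later rows make up. A row lasts 1/8 s, in which the tool goes at most 0.0625 m and 0.188 rad, less where a joint would pass 70% of its speed; a pose out of reach is approached as far as the arm can. The fingers move at their own pace and stop on an object; grip_force is the grip in N (left out, the last holds). Time passes only in rows, so rows that do not move let the fingers close. The tool returns the time, the measured TCP pose, the force, the opening and the grip force at its end. only (a regular expression) keeps the lines of the reply that match it, lines (a string "A,B") keeps lines A to B, and quiet returns only ok. Shift and turn numbers lie between -1 and 1, and a call with a number outside is refused. Input that does not fit is refused with a message, and nothing moves.
- ctrl.get_state(): the state, without advancing time (a new reading comes with each control period).
- read_camera(name): name is "scene" or "top" or "wrist"; returns a dict with "pixels" (384x512x3 uint8, red, green, blue), "camera_matrix" (3x3 intrinsics, pixels), "dist_coeffs" ([k1, k2, p1, p2, k3] as OpenCV has them; the pictures are not rectified), "xyz" and "orientation" of the camera in the world. Camera axes: x right, y down, z forward; pixel columns grow to the right and rows downward; lengths in m; the calibration is good to about 2 mm. A picture is of the moment at which its call begins. There is no depth.
- ctrl.sign_off(): hands the job in; it is judged then, once.
The state is a dict: "time": time; "qpos": joint angles; "dq": joint speeds; "joint_efforts": joint torques, N m; "eef_pos": TCP position; "tcp_rot": TCP orientation; "contact_force": force on the tool from outside, world axes, zero at the start; "wrist_torque": the same for the moment, N m; "opening": opening from 0.0 (shut) to 1.0 (fully open); "finger_force": force on a finger pad.
Only numpy, scipy, OpenCV 4.12 (cv2) and the standard library are available. Lean on these libraries where they do the work, as an engineer would, in place of code of your own. Each camera call takes 0.05 s, during which the arm holds its last target. There are 200 camera calls.

## Working session

There is one attempt and no reset: what is moved stays moved. The work goes in short steps, Python scripts to look and compute and a tool call to move; the robot and the scene stay as the last step left them, time stands still between calls to the robot, and variables do not carry over. Pictures are saved under pics/ and viewed, at most 14 in all, crops included, and the job is handed in when it is done.

```bash
ls; mkdir -p pics; cat > h.py <<'E'
import numpy as np, cv2
from scipy.spatial.transform import Rotation as R
from plant import ctrl, read_camera
def snap(name,fn):
    d=read_camera(name); cv2.imwrite('pics/'+fn+'.png',d['pixels'][:,:,::-1])
    np.savez('pics/'+fn+'.npz',K=np.array(d['camera_matrix']),D=np.array(d['dist_coeffs']),p=np.array(d['xyz']),q=np.array(d['orientation']))
def ray(fn,u,v):
    d=np.load('pics/'+fn+'.npz'); n=cv2.undistortPoints(np.array([[[u,v]]],float),d['K'],d['D'])[0,0]
    return d['p'],R.from_quat(d['q']).apply([n[0],n[1],1])
def at(fn,u,v,z):
    p,r=ray(fn,u,v); return p+r*(z-p[2])/r[2]
def proj(fn,P):
    d=np.load('pics/'+fn+'.npz'); r=R.from_quat(d['q']).inv()
    rv=r.as_rotvec(); t=-r.apply(d['p'])
    return cv2.projectPoints(np.array(P,float).reshape(-1,1,3),rv,t,d['K'],d['D'])[0][:,0]
def totool(target):
    s=ctrl.get_state(); return R.from_quat(s['tcp_rot']).inv().apply(np.array(target)-s['eef_pos'])
E
python3 - <<'E'
from h import *
for n in ('scene','top'): 
    snap(n,n+'1'); d=np.load('pics/'+n+'1.npz'); print(n,d['p'],R.from_quat(d['q']).as_matrix()[:,2])
a=np.vstack([cv2.imread('pics/%s1.png'%n) for n in('top','scene')])
s=ctrl.get_state(); print(s)
E
```

```text
pics
plant.py
scene [-0.0694237   0.56543767  0.52208607] [ 0.67779259 -0.55737321 -0.47951256]
top [0.4274157  0.06738512 1.30563553] [ 0.08742866  0.00383368 -0.99616341]
{'time': 0.1, 'qpos': array([-1.30897657e+00,  2.87072605e-01,  1.57806960e+00,  1.50098991e-05,
        1.27862556e+00, -1.50009257e-01]), 'dq': array([ 0.00111275, -0.00060893, -0.0038121 , -0.00139942,  0.00039998,
       -0.00019002]), 'joint_efforts': array([ 1.03232087e-03, -4.07294154e+01, -2.93699205e+01, -1.05191527e-04,
        3.37586956e-03, -2.16101462e-06]), 'eef_pos': array([ 0.27005669, -0.6179513 ,  0.23006738]), 'tcp_rot': array([ 9.78874276e-01,  2.04460189e-01, -5.35951881e-05, -1.08625978e-03]), 'contact_force': array([-0.4491452 , -1.00965463, -0.70401241]), 'wrist_torque': array([ 0.00082486,  0.03297367, -0.0145914 ]), 'finger_force': 0.0, 'opening': 1.0005572680041988}
```

View pics/top1.png

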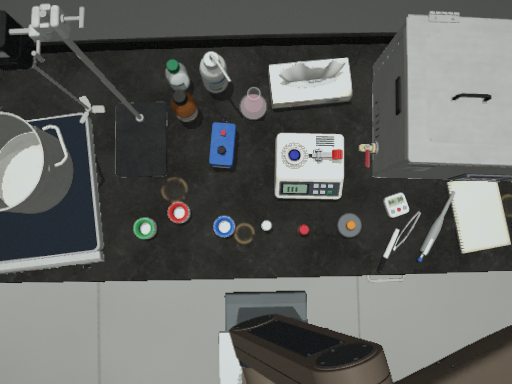

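View pics/scene1.png

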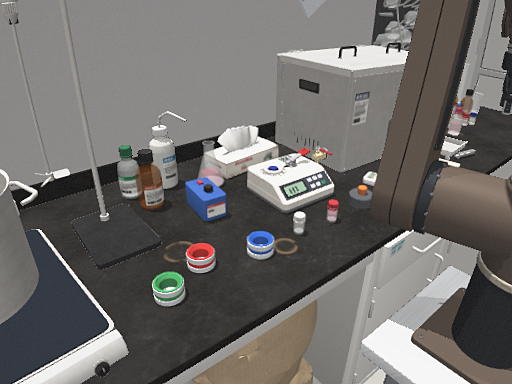

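The top view shows stands green (145,229), red (178,212), blue (224,227), white vial (266,226), red vial (304,230), shield knob (350,225), well (294,155) and lever pad (337,155). The scene view agrees. I'll enlarge the top view to read these more closely.

```bash
python3 - <<'E'
import cv2
a=cv2.imread('pics/top1.png')
b=cv2.resize(a[130:250,125:375],None,fx=3.2,fy=3.2,interpolation=cv2.INTER_CUBIC)
cv2.imwrite('pics/c1.png',b)
E
```

```text
(no output)
```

View pics/c1.png

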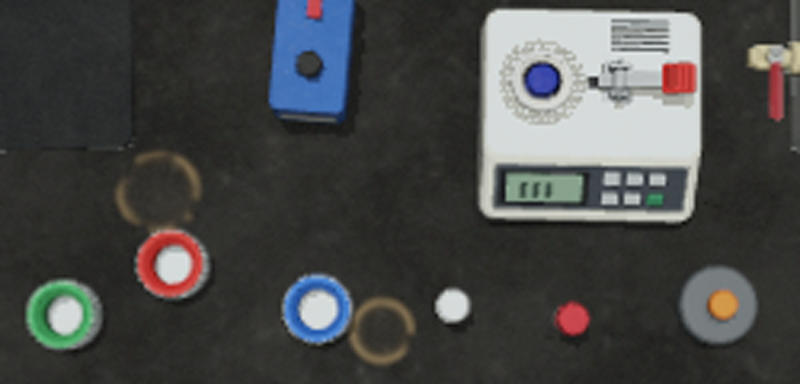

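Crop pixels: well cap (541,81), pad (679,78), blue ring (317,309), red ring (171,263), white cap (453,306), red cap (573,319), knob (723,305).

```bash
python3 - <<'E'
from h import *
f=lambda x,y,z: at('top1',(x+.5)/3.2-.5+125,(y+.5)/3.2-.5+130,z)
P=dict(well=(541,81,.080),pad=(679,78,.104),blue=(317,309,.035),red=(171,263,.035),vw=(453,306,.051),vr=(573,319,.054),knob=(723,305,.05),shieldtop=(718,305,.03))
Q={k:f(*v) for k,v in P.items()}
for k,q in Q.items(): print(k,q.round(4),'scene',proj('scene1',q).round(1),'r',np.hypot(*q[:2]).round(3))
print('well-pad',np.linalg.norm((Q['well']-Q['pad'])[:2]),np.degrees(np.arctan2(*(Q['well']-Q['pad'])[:2])))
print(R.from_quat(ctrl.get_state()['tcp_rot']).as_matrix().round(3))
E
```

```text
well [ 0.64   -0.0619  0.08  ] scene [[272.3 167.5]] r 0.643
pad [ 0.6358 -0.1754  0.104 ] scene [[302.9 150.4]] r 0.66
blue [0.4508 0.1358 0.035 ] scene [[259.9 238.1]] r 0.471
red [0.494  0.2633 0.035 ] scene [[199.9 250.7]] r 0.56
vw [0.4504 0.0174 0.051 ] scene [[299.  214.3]] r 0.451
vr [ 0.4367 -0.0855  0.054 ] scene [[332.5 201.9]] r 0.445
knob [ 0.4456 -0.2165  0.05  ] scene [[361.7 186.8]] r 0.495
shieldtop [ 0.446  -0.2166  0.03  ] scene [[360.6 193.2]] r 0.496
well-pad 0.11366200322500165 2.1217692061166105
[[ 0.916  0.4   -0.001]
 [ 0.4   -0.916  0.002]
 [ 0.    -0.002 -1.   ]]
```

All points fit the given sizes: pad to well is 113 mm, and they project correctly into the scene view. Next I move above the working area and turn so that tool y = world x, tool x = world y.

Units first: shifts go in shares of 0.75 m and turns go in shares of 2 pi rad. So 0.344 m / 0.75 = 0.4587, -0.338 m / 0.75 = -0.4507, -1.159 rad / 6.2832 = -0.1845.

Request:
move_tool(offsets=[[0.4587, -0.4507, 0.04, 0, 0, -0.1845, 0], [0.4587, -0.4507, 0.04, 0, 0, -0.1845, 0], [0.4587, -0.4507, 0.04, 0, 0, -0.1845, 0], [0.4587, -0.4507, 0.04, 0, 0, -0.1845, 0], [0.4587, -0.4507, 0.04, 0, 0, -0.1845, 0], [0.4587, -0.4507, 0.04, 0, 0, -0.1845, 0], [0.4587, -0.4507, 0.04, 0, 0, -0.1845, 0], [0.4587, -0.4507, 0.04, 0, 0, -0.1845, 0], [0.4587, -0.4507, 0.04, 0, 0, -0.1845, 0], [0.4587, -0.4507, 0.04, 0, 0, -0.1845, 0]], grip_force=30)

```text
time: 1.35
eef_pos: [0.45, -0.1714, 0.2012]
tcp_rot: [0.707, 0.707, -0.0, -0.0]
contact_force: [0.9, 0.2, -0.8]
opening: -0.0
finger_force: 0.0
```

```bash
python3 - <<'E'
from h import *
print(totool([.636,-.1745,.125]),R.from_quat(ctrl.get_state()['tcp_rot']).as_matrix().round(3))
E
```

```text
[-0.00314433  0.18607248  0.07607528] [[-0.  1. -0.]
 [ 1.  0. -0.]
 [-0. -0. -1.]]
```

Converted, 0.186 m / 0.75 = 0.248, 0.18 m / 0.75 = 0.24.

Request:
move_tool(offsets=[[-0.004, 0.08, 0.0267, 0, 0, 0, 0], [-0.004, 0.16, 0.0533, 0, 0, 0, 0], [-0.004, 0.24, 0.08, 0, 0, 0, 0], [-0.004, 0.248, 0.1013, 0, 0, 0, 0], [-0.004, 0.248, 0.12, 0, 0, 0, 0], [-0.004, 0.248, 0.1333, 0, 0, 0, 0], [-0.004, 0.248, 0.1467, 0, 0, 0, 0], [-0.004, 0.248, 0.1573, 0, 0, 0, 0], [-0.004, 0.248, 0.1627, 0, 0, 0, 0], [-0.004, 0.248, 0.1667, 0, 0, 0, 0]])

```text
time: 2.6
eef_pos: [0.6364, -0.1762, 0.0812]
tcp_rot: [0.707, 0.707, -0.001, 0.001]
contact_force: [-10.5, -2.7, 23.0]
opening: -0.003
finger_force: 11.5
```

```bash
python3 - <<'E'
from h import *
snap('wrist','w1');snap('scene','s2')
a=cv2.imread('pics/s2.png')[110:230,210:370]
cv2.imwrite('pics/c2.png',np.hstack([cv2.resize(a,(400,300),interpolation=2),cv2.resize(cv2.imread('pics/w1.png'),(400,300))]))
E
```

```text
(no output)
```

View pics/c2.png

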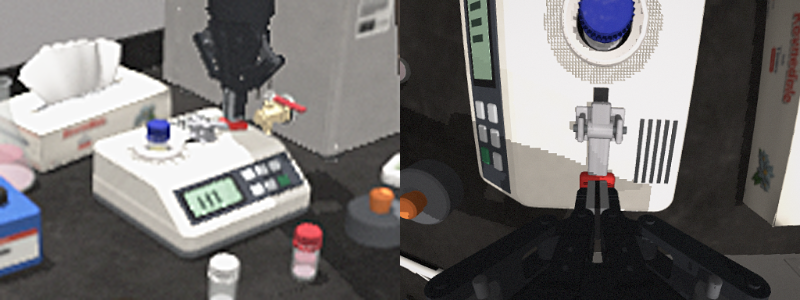

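Lever is at its stop (23 N) and the blue vial has risen. Lift off, move over the well with the fingers open, and check the centring with the wrist camera.

Converted, 0.112 m / 0.75 = 0.1493, 0.004 m / 0.75 = 0.0053.

Request:
move_tool(offsets=[[0, 0, -0.08, 0, 0, 0, 0], [0, 0, -0.12, 0, 0, 0, 0.5], [0.0667, 0, -0.12, 0, 0, 0, 1], [0.1467, 0.0053, -0.12, 0, 0, 0, 1], [0.1493, 0.0053, -0.12, 0, 0, 0, 1], [0.1493, 0.0053, -0.12, 0, 0, 0, 1]])

```text
time: 3.45
eef_pos: [0.6397, -0.0617, 0.1662]
tcp_rot: [0.707, 0.707, 0.0, -0.0]
contact_force: [0.2, -1.8, 0.2]
opening: 0.999
finger_force: 0.0
```

```bash
python3 - <<'E'
from h import *
snap('wrist','w2'); d=np.load('pics/w2.npz'); print(d['p'],d['q'])
for z,h in ((.104,'cap'),(.08,'collar')): print(h,proj('w2',[.640,-.062,z]))
E
```

```text
[0.63993795 0.01999039 0.30906424] [ 9.86976293e-01  3.31139215e-04 -1.93460958e-04  1.60865316e-01]
cap [[252.39555481 204.80051777]]
collar [[252.39556426 194.43679306]]
```

View pics/w2.png

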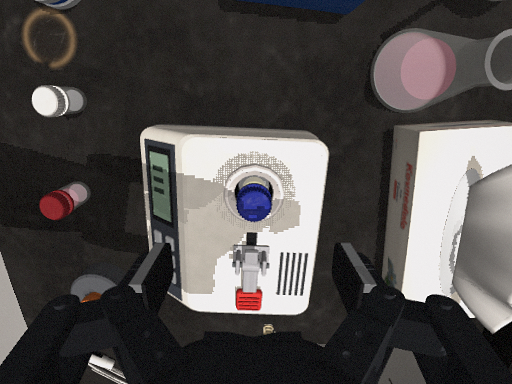

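The cap is at (254,206) and the collar at (253,195), within about 1 mm of prediction; the red lever is down. Now I descend and grip.

Converted, 0.081 m / 0.75 = 0.108, -0.001 m / 0.75 = -0.0013.

Request:
move_tool(offsets=[[-0.0013, 0.0013, 0.0667, 0, 0, 0, 1], [-0.0013, 0.0013, 0.1, 0, 0, 0, 1], [-0.0013, 0.0013, 0.108, 0, 0, 0, 1], [-0.0013, 0.0013, 0.108, 0, 0, 0, 1], [-0.0013, 0.0013, 0.108, 0, 0, 0, 0.2], [-0.0013, 0.0013, 0.108, 0, 0, 0, 0.2], [-0.0013, 0.0013, 0.108, 0, 0, 0, 0.2], [-0.0013, 0.0013, 0.108, 0, 0, 0, 0.2], [-0.0013, 0.0013, 0.108, 0, 0, 0, 0.2], [-0.0013, 0.0013, 0.108, 0, 0, 0, 0.2]], grip_force=30)

```text
time: 4.75
eef_pos: [0.6415, -0.0631, 0.0859]
tcp_rot: [0.707, 0.707, 0.0, 0.0]
contact_force: [-0.2, -1.1, 2.3]
opening: 0.316
finger_force: 29.5
```

Converted, 0.199 m / 0.75 = 0.2653, -0.075 m / 0.75 = -0.1.

Request:
move_tool(offsets=[[0, 0, -0.04, 0, 0, 0, 0.2], [0, 0, -0.0933, 0, 0, 0, 0.2], [0.04, -0.04, -0.1, 0, 0, 0, 0.2], [0.0933, -0.0893, -0.1, 0, 0, 0, 0.2], [0.1467, -0.14, -0.0933, 0, 0, 0, 0.2], [0.2, -0.192, -0.08, 0, 0, 0, 0.2], [0.2467, -0.2373, -0.0667, 0, 0, 0, 0.2], [0.2653, -0.2547, -0.0533, 0, 0, 0, 0.2], [0.2653, -0.2547, -0.04, 0, 0, 0, 0.2], [0.2653, -0.2547, -0.04, 0, 0, 0, 0.2]])

```text
time: 6.0
eef_pos: [0.4506, 0.1351, 0.1145]
tcp_rot: [0.707, 0.707, -0.001, -0.0]
contact_force: [-0.5, 0.4, -0.8]
opening: 0.319
finger_force: 29.7
```

```bash
python3 - <<'E'
from h import *
snap('wrist','w3');snap('scene','s3')
print(proj('w3',[[.4508,.1358,.035]]),proj('s3',[[.4508,.1358,.035]]))
a=cv2.imread('pics/s3.png')[150:300,160:360]
cv2.imwrite('pics/c3.png',np.hstack([cv2.resize(a,(400,300),interpolation=2),cv2.resize(cv2.imread('pics/w3.png'),(400,300))]))
print(totool([.4508,.1358,.042]))
E
```

```text
[[252.28484707 195.91594082]] [[259.92713593 238.1435449 ]]
[ 0.00080743 -0.00071351  0.07354148]
```

View pics/c3.png

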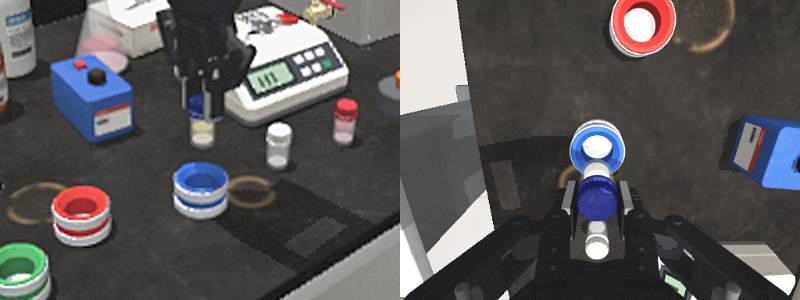

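The vial hangs upright over the blue stand: the ring centre at about (252,194) in the wrist picture matches the predicted (252,196). Lowering.

Converted, 0.073 m / 0.75 = 0.0973, 0.07 m / 0.75 = 0.0933.

Request:
move_tool(offsets=[[0, 0, 0.04, 0, 0, 0, 0.2], [0, 0, 0.0667, 0, 0, 0, 0.2], [0, 0, 0.08, 0, 0, 0, 0.2], [0, 0, 0.088, 0, 0, 0, 0.2], [0, 0, 0.0933, 0, 0, 0, 0.2], [0, 0, 0.0973, 0, 0, 0, 0.2], [0, 0, 0.0973, 0, 0, 0, 0.2]])

```text
time: 6.98
eef_pos: [0.4503, 0.1359, 0.0425]
tcp_rot: [0.707, 0.707, 0.0, 0.0]
contact_force: [0.2, 0.5, -0.4]
opening: 0.32
finger_force: 29.7
```

Converted, -0.2215 m / 0.75 = -0.2953, -0.17 m / 0.75 = -0.2267.

Request:
move_tool(offsets=[[0, 0, 0.0013, 0, 0, 0, 0.2], [0, 0, 0.0013, 0, 0, 0, 0.6], [0, 0, 0.0013, 0, 0, 0, 1], [0, 0, 0.0013, 0, 0, 0, 1], [0, 0, -0.0267, 0, 0, 0, 1], [0, 0, -0.0933, 0, 0, 0, 1], [-0.0667, 0, -0.12, 0, 0, 0, 1], [-0.1467, 0, -0.12, 0, 0, 0, 1], [-0.2267, -0.0187, -0.12, 0, 0, 0, 1], [-0.2953, -0.0187, -0.1067, 0, 0, 0, 1]])

```text
time: 8.22
eef_pos: [0.436, -0.0876, 0.1232]
tcp_rot: [0.707, 0.707, 0.0, 0.001]
contact_force: [1.3, 0.1, -0.4]
opening: 0.999
finger_force: 0.0
```

```bash
python3 - <<'E'
from h import *
snap('wrist','w4');snap('scene','s4')
print(proj('w4',[[.4367,-.0855,.054],[.4504,.0174,.051]]))
a=cv2.imread('pics/s4.png')[150:300,160:360]
cv2.imwrite('pics/c4.png',np.hstack([cv2.resize(a,(400,300),interpolation=2),cv2.resize(cv2.imread('pics/w4.png'),(400,300))]))
print(totool([.4367,-.0855,.035]))
E
```

```text
[[252.67913288 198.63185475]
 [272.06821627  60.24176743]]
[0.00407548 0.00102282 0.08695701]
```

View pics/c4.png

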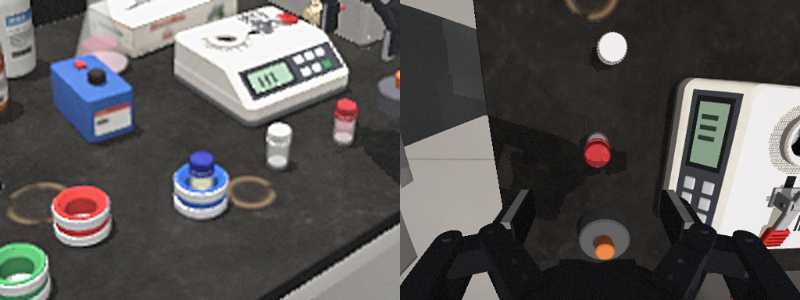

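Blue is upright in its stand; red cap at (253,197) and white cap at (271,60) are as predicted. Gripping the red one.

Converted, 0.087 m / 0.75 = 0.116, 0.08 m / 0.75 = 0.1067.

Request:
move_tool(offsets=[[0.0013, 0.0013, 0.0667, 0, 0, 0, 1], [0.0013, 0.0013, 0.1067, 0, 0, 0, 1], [0.0013, 0.0013, 0.116, 0, 0, 0, 1], [0.0013, 0.0013, 0.116, 0, 0, 0, 1], [0.0013, 0.0013, 0.116, 0, 0, 0, 0.2], [0.0013, 0.0013, 0.116, 0, 0, 0, 0.2], [0.0013, 0.0013, 0.116, 0, 0, 0, 0.2], [0.0013, 0.0013, 0.116, 0, 0, 0, 0.2], [0.0013, 0.0013, 0.116, 0, 0, 0, 0.2], [0.0013, 0.0013, 0.116, 0, 0, 0, 0.2]])

```text
time: 9.57
eef_pos: [0.4377, -0.0849, 0.036]
tcp_rot: [0.707, 0.707, 0.0, 0.0]
contact_force: [-1.4, -0.2, 5.7]
opening: 0.318
finger_force: 29.5
```

```bash
python3 - <<'E'
from h import *
print(totool([.494,.2633,.11]))
E
```

```text
[ 0.34816073  0.05643426 -0.07408034]
```

Converted, 0.348 m / 0.75 = 0.464, 0.32 m / 0.75 = 0.4267.

Request:
move_tool(offsets=[[0, 0, -0.0533, 0, 0, 0, 0.2], [0, 0, -0.12, 0, 0, 0, 0.2], [0.0667, 0.0133, -0.1333, 0, 0, 0, 0.2], [0.1333, 0.0267, -0.1333, 0, 0, 0, 0.2], [0.2, 0.04, -0.1333, 0, 0, 0, 0.2], [0.2667, 0.0533, -0.1333, 0, 0, 0, 0.2], [0.3467, 0.0667, -0.1333, 0, 0, 0, 0.2], [0.4267, 0.0747, -0.12, 0, 0, 0, 0.2], [0.464, 0.0747, -0.1067, 0, 0, 0, 0.2], [0.464, 0.0747, -0.0987, 0, 0, 0, 0.2]])

```text
time: 10.82
eef_pos: [0.4922, 0.2649, 0.1079]
tcp_rot: [0.706, 0.708, -0.001, -0.0]
contact_force: [0.2, 0.1, -0.6]
opening: 0.315
finger_force: 29.7
```

Request:
move_tool(offsets=[[0, 0, 0, 0, 0, 0, 0.2], [0, 0, 0, 0, 0, 0, 0.2]])

```text
time: 11.08
eef_pos: [0.4934, 0.2623, 0.1095]
tcp_rot: [0.708, 0.707, 0.0, 0.0]
contact_force: [-0.7, -0.6, -0.3]
opening: 0.315
finger_force: 29.8
```

```bash
python3 - <<'E'
from h import *
snap('wrist','w5')
print(proj('w5',[[.494,.2633,.035]]))
a=cv2.imread('pics/w5.png')
cv2.imwrite('pics/c5.png',cv2.resize(a[100:300,150:350],None,fx=3,fy=3,interpolation=2))
print(totool([.494,.2633,.042]))
E
```

```text
[[252.76107652 197.73345613]]
[0.00093003 0.00038789 0.06771936]
```

View pics/c5.png

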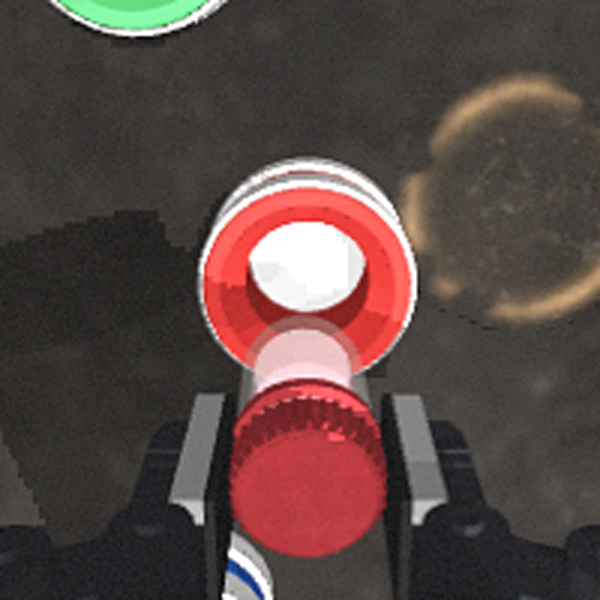

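The red ring centre is near (252.6,194.5), about 2 mm toward +y of prediction, so I lower with a small correction.

Converted, 0.068 m / 0.75 = 0.0907, 0.064 m / 0.75 = 0.0853.

Request:
move_tool(offsets=[[0.0027, 0, 0.04, 0, 0, 0, 0.2], [0.0027, 0, 0.06, 0, 0, 0, 0.2], [0.0027, 0, 0.0733, 0, 0, 0, 0.2], [0.0027, 0, 0.08, 0, 0, 0, 0.2], [0.0027, 0, 0.0853, 0, 0, 0, 0.2], [0.0027, 0, 0.0907, 0, 0, 0, 0.2], [0.0027, 0, 0.0907, 0, 0, 0, 0.2]])

```text
time: 12.0
eef_pos: [0.4937, 0.2656, 0.0421]
tcp_rot: [0.707, 0.707, 0.001, 0.0]
contact_force: [-1.9, -1.4, 2.3]
opening: 0.321
finger_force: 29.9
```

Converted, -0.2475 m / 0.75 = -0.33, -0.08 m / 0.75 = -0.1067.

Request:
move_tool(offsets=[[0, 0, 0, 0, 0, 0, 0.6], [0, 0, 0, 0, 0, 0, 1], [0, 0, 0, 0, 0, 0, 1], [0, 0, -0.04, 0, 0, 0, 1], [0, 0, -0.1067, 0, 0, 0, 1], [-0.08, -0.0133, -0.12, 0, 0, 0, 1], [-0.16, -0.0267, -0.12, 0, 0, 0, 1], [-0.24, -0.04, -0.12, 0, 0, 0, 1], [-0.32, -0.058, -0.1067, 0, 0, 0, 1], [-0.33, -0.058, -0.1067, 0, 0, 0, 1]])

```text
time: 13.25
eef_pos: [0.4483, 0.0151, 0.1206]
tcp_rot: [0.709, 0.705, -0.001, -0.0]
contact_force: [0.3, 0.1, -0.0]
opening: 0.999
finger_force: 0.0
```

Request:
move_tool(offsets=[[0, 0, 0, 0, 0, 0, 1], [0, 0, 0, 0, 0, 0, 1]])

```text
time: 13.5
eef_pos: [0.4501, 0.0189, 0.1216]
tcp_rot: [0.707, 0.708, 0.0, 0.0]
contact_force: [-0.5, 1.1, -0.1]
opening: 0.998
finger_force: 0.0
```

```bash
python3 - <<'E'
from h import *
print(totool([.4504,.0174,.035]))
snap('scene','s6'); a=cv2.imread('pics/s6.png')[150:300,140:340]; cv2.imwrite('pics/c6.png',cv2.resize(a,(600,450),interpolation=2))
E
```

```text
[-0.00151393  0.00029862  0.08657477]
```

View pics/c6.png

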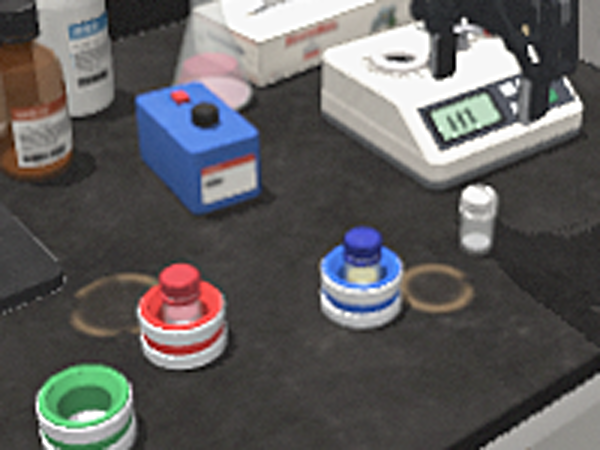

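Both standards stand upright in their stands, red cap at (180,280) and blue cap at (362,242) in the crop. Now the white blank.

Converted, 0.087 m / 0.75 = 0.116, 0.08 m / 0.75 = 0.1067.

Request:
move_tool(offsets=[[-0.0013, 0, 0.0667, 0, 0, 0, 1], [-0.0013, 0, 0.1067, 0, 0, 0, 1], [-0.0013, 0, 0.116, 0, 0, 0, 1], [-0.0013, 0, 0.116, 0, 0, 0, 1], [-0.0013, 0, 0.116, 0, 0, 0, 0.2], [-0.0013, 0, 0.116, 0, 0, 0, 0.2], [-0.0013, 0, 0.116, 0, 0, 0, 0.2], [-0.0013, 0, 0.116, 0, 0, 0, 0.2], [-0.0013, 0, 0.116, 0, 0, 0, 0.2], [-0.0013, 0, 0.116, 0, 0, 0, 0.2]])

```text
time: 14.8
eef_pos: [0.4502, 0.0167, 0.0351]
tcp_rot: [0.707, 0.707, 0.0, 0.0]
contact_force: [-1.9, 1.2, 5.8]
opening: 0.314
finger_force: 29.5
```

```bash
python3 - <<'E'
from h import *
print(totool([.6405,-.0625,.086]))
E
```

```text
[-0.07923187  0.19035138 -0.05074533]
```

Converted, 0.19 m / 0.75 = 0.2533, -0.12 m / 0.75 = -0.16.

Request:
move_tool(offsets=[[0, 0, -0.0533, 0, 0, 0, 0.2], [0, 0, -0.12, 0, 0, 0, 0.2], [-0.0133, 0.04, -0.16, 0, 0, 0, 0.2], [-0.04, 0.0933, -0.16, 0, 0, 0, 0.2], [-0.0667, 0.16, -0.16, 0, 0, 0, 0.2], [-0.0933, 0.22, -0.16, 0, 0, 0, 0.2], [-0.1053, 0.2533, -0.1467, 0, 0, 0, 0.2], [-0.1053, 0.2533, -0.1333, 0, 0, 0, 0.2], [-0.1053, 0.2533, -0.1333, 0, 0, 0, 0.2], [-0.1053, 0.2533, -0.1333, 0, 0, 0, 0.2]])

```text
time: 16.05
eef_pos: [0.6387, -0.0615, 0.1342]
tcp_rot: [0.707, 0.707, -0.0, -0.0]
contact_force: [0.7, -0.4, -0.6]
opening: 0.317
finger_force: 29.7
```

```bash
python3 - <<'E'
from h import *
snap('wrist','w7')
print(proj('w7',[[.6405,-.0625,.08]]),totool([.6405,-.0625,.086]))
a=cv2.imread('pics/w7.png')
cv2.imwrite('pics/c7.png',cv2.resize(a[100:300,150:350],None,fx=3,fy=3,interpolation=2))
E
```

```text
[[254.4481668  209.53425175]] [-0.00084653  0.00145664  0.04870824]
```

View pics/c7.png

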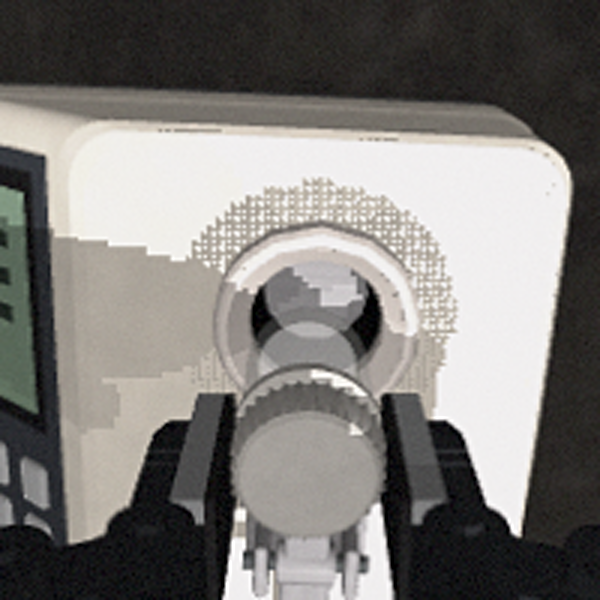

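The collar is centred at about (255,207) in the full image; a small shift toward +x, then lower onto the raised lift.

Converted, 0.049 m / 0.75 = 0.0653, 0.002 m / 0.75 = 0.0027.

Request:
move_tool(offsets=[[0, 0.0027, 0.0133, 0, 0, 0, 0.2], [0, 0.0027, 0.0333, 0, 0, 0, 0.2], [0, 0.0027, 0.0467, 0, 0, 0, 0.2], [0, 0.0027, 0.056, 0, 0, 0, 0.2], [0, 0.0027, 0.0613, 0, 0, 0, 0.2], [0, 0.0027, 0.0653, 0, 0, 0, 0.2], [0, 0.0027, 0.0653, 0, 0, 0, 0.2]])

```text
time: 16.98
eef_pos: [0.6418, -0.0622, 0.0854]
tcp_rot: [0.707, 0.707, 0.0, 0.0]
contact_force: [0.2, -0.4, -0.4]
opening: 0.318
finger_force: 29.7
```

Converted, -0.05 m / 0.75 = -0.0667, -0.02 m / 0.75 = -0.0267.

Request:
move_tool(offsets=[[0, 0, 0, 0, 0, 0, 0.6], [0, 0, 0, 0, 0, 0, 1], [0, 0, 0, 0, 0, 0, 1], [0, 0, -0.0267, 0, 0, 0, 1], [0, 0, -0.0667, 0, 0, 0, 1], [0, 0, -0.0667, 0, 0, 0, 0], [0, 0, -0.0667, 0, 0, 0, 0], [0, 0, -0.0667, 0, 0, 0, 0], [0, 0, -0.0667, 0, 0, 0, 0], [0, 0, -0.0667, 0, 0, 0, 0]])

```text
time: 18.23
eef_pos: [0.6413, -0.062, 0.1346]
tcp_rot: [0.707, 0.707, -0.0, -0.001]
contact_force: [-0.5, -0.1, -0.1]
opening: 0.005
finger_force: 0.0
```

Request:
move_tool(offsets=[[0, 0, 0.0267, 0, 0, 0, 0], [0, 0, 0.04, 0, 0, 0, 0], [0, 0, 0.048, 0, 0, 0, 0], [0, 0, 0.056, 0, 0, 0, 0], [0, 0, 0.064, 0, 0, 0, 0], [0, 0, 0.0693, 0, 0, 0, 0], [0, 0, 0.0733, 0, 0, 0, 0], [0, 0, 0.0733, 0, 0, 0, 0]])

```text
time: 19.23
eef_pos: [0.6422, -0.0622, 0.0813]
tcp_rot: [0.707, 0.707, 0.0, 0.0]
contact_force: [-1.9, 0.6, 5.7]
opening: -0.001
finger_force: 3.2
```

Still only a few newtons; press a few millimetres more.

Converted, 0.004 m / 0.75 = 0.0053, 0.002 m / 0.75 = 0.0027.

Request:
move_tool(offsets=[[0, 0, 0.0027, 0, 0, 0, 0], [0, 0, 0.0053, 0, 0, 0, 0], [0, 0, 0.0053, 0, 0, 0, 0]])

```text
time: 19.6
eef_pos: [0.6435, -0.0626, 0.0812]
tcp_rot: [0.707, 0.707, 0.001, 0.002]
contact_force: [-6.8, 1.0, 18.3]
opening: -0.002
finger_force: 9.1
```

Request:
move_tool(offsets=[[0, 0, -0.04, 0, 0, 0, 0], [0, 0, -0.1067, 0, 0, 0, 0.5], [-0.04, -0.0133, -0.12, 0, 0, 0, 1], [-0.1067, -0.0533, -0.12, 0, 0, 0, 1], [-0.16, -0.1067, -0.1067, 0, 0, 0, 1], [-0.2, -0.1733, -0.0933, 0, 0, 0, 1], [-0.2053, -0.24, -0.08, 0, 0, 0, 1], [-0.2053, -0.2613, -0.08, 0, 0, 0, 1], [-0.2053, -0.2613, -0.08, 0, 0, 0, 1], [-0.2053, -0.2613, -0.08, 0, 0, 0, 1]])

```text
time: 20.85
eef_pos: [0.4472, -0.2164, 0.1372]
tcp_rot: [0.707, 0.707, 0.0, 0.001]
contact_force: [-0.3, 0.5, 0.4]
opening: 1.003
finger_force: 0.0
```

```bash
python3 - <<'E'
from h import *
snap('wrist','w8');snap('scene','s8')
print(proj('w8',[[.446,-.2165,.05],[.446,-.2165,.03]]),totool([.446,-.2165,.033]))
a=cv2.imread('pics/s8.png')[125:225,220:353]
cv2.imwrite('pics/c8.png',np.hstack([cv2.resize(a,(400,300),interpolation=2),cv2.resize(cv2.imread('pics/w8.png'),(400,300))]))
E
```

```text
[[250.42495325 193.65449192]
 [250.51980558 186.43610834]] [-0.00016747 -0.00130278  0.10398557]
```

View pics/c8.png

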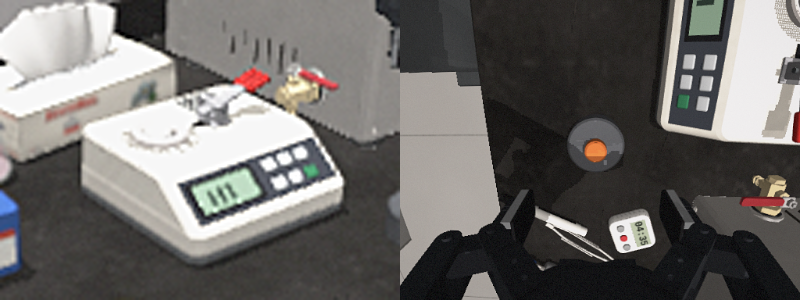

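The blank is home, the lever is up again at (255,80) in the crop, and the knob at (250,193) matches prediction. Gripping the knob.

Converted, 0.102 m / 0.75 = 0.136, 0.09 m / 0.75 = 0.12.

Request:
move_tool(offsets=[[0, -0.0013, 0.0667, 0, 0, 0, 1], [0, -0.0013, 0.12, 0, 0, 0, 1], [0, -0.0013, 0.136, 0, 0, 0, 1], [0, -0.0013, 0.136, 0, 0, 0, 1], [0, -0.0013, 0.136, 0, 0, 0, 0.15], [0, -0.0013, 0.136, 0, 0, 0, 0.15], [0, -0.0013, 0.136, 0, 0, 0, 0.15], [0, -0.0013, 0.136, 0, 0, 0, 0.15], [0, -0.0013, 0.136, 0, 0, 0, 0.15], [0, -0.0013, 0.136, 0, 0, 0, 0.15]], grip_force=45)

```text
time: 22.2
eef_pos: [0.4453, -0.2166, 0.0354]
tcp_rot: [0.707, 0.707, 0.0, 0.001]
contact_force: [-1.3, 0.4, 4.9]
opening: 0.27
finger_force: 44.4
```

```bash
python3 - <<'E'
from h import *
print(totool([.641,-.0622,.150]))
E
```

```text
[ 0.15430691  0.19582717 -0.1145279 ]
```

Converted, 0.196 m / 0.75 = 0.2613, -0.135 m / 0.75 = -0.18.

Request:
move_tool(offsets=[[0, 0, -0.0533, 0, 0, 0, 0.15], [0, 0, -0.12, 0, 0, 0, 0.15], [0.0267, 0, -0.1733, 0, 0, 0, 0.15], [0.08, 0.0267, -0.1867, 0, 0, 0, 0.15], [0.1333, 0.0667, -0.1867, 0, 0, 0, 0.15], [0.18, 0.12, -0.1867, 0, 0, 0, 0.15], [0.2053, 0.18, -0.18, 0, 0, 0, 0.15], [0.2053, 0.2333, -0.1667, 0, 0, 0, 0.15], [0.2053, 0.2613, -0.1533, 0, 0, 0, 0.15], [0.2053, 0.2613, -0.14, 0, 0, 0, 0.15]])

```text
time: 23.45
eef_pos: [0.641, -0.0619, 0.1379]
tcp_rot: [0.707, 0.707, -0.0, -0.001]
contact_force: [-0.2, -0.5, -1.0]
opening: 0.276
finger_force: 44.4
```

Request:
move_tool(offsets=[[0, 0, 0, 0, 0, 0, 0.15], [0, 0, 0, 0, 0, 0, 0.15]])

```text
time: 23.7
eef_pos: [0.6398, -0.0622, 0.1394]
tcp_rot: [0.707, 0.707, -0.0, -0.0]
contact_force: [0.6, -0.9, -0.7]
opening: 0.274
finger_force: 44.4
```

```bash
python3 - <<'E'
from h import *
snap('wrist','w9');snap('scene','s9')
print(proj('s9',[[.641,-.0622,.08]]),totool([.641,-.0622,.1054]))
a=cv2.imread('pics/s9.png')[110:210,220:353]
cv2.imwrite('pics/c9.png',np.hstack([cv2.resize(a,(400,300),interpolation=2),cv2.resize(cv2.imread('pics/w9.png'),(400,300))]))
E
```

```text
[[272.13168971 167.36129548]] [0.00013054 0.00057131 0.0347259 ]
```

View pics/c9.png

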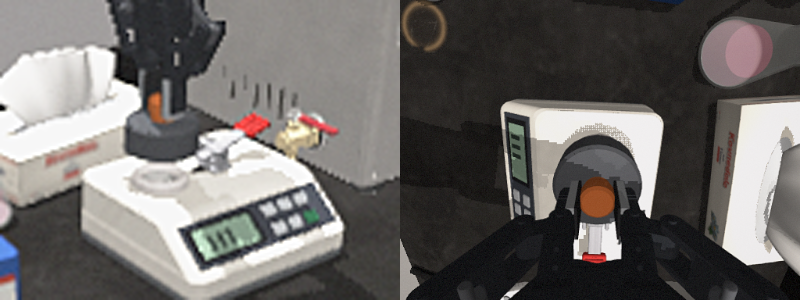

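The shield hangs level over the collar. Lowering carefully with a force check partway.

Converted, 0.03 m / 0.75 = 0.04, 0.028 m / 0.75 = 0.0373.

Request:
move_tool(offsets=[[0.0007, 0.0007, 0.0133, 0, 0, 0, 0.15], [0.0007, 0.0007, 0.024, 0, 0, 0, 0.15], [0.0007, 0.0007, 0.032, 0, 0, 0, 0.15], [0.0007, 0.0007, 0.0373, 0, 0, 0, 0.15], [0.0007, 0.0007, 0.04, 0, 0, 0, 0.15]])

```text
time: 24.42
eef_pos: [0.641, -0.0616, 0.1089]
tcp_rot: [0.707, 0.707, -0.0, -0.0]
contact_force: [0.8, 0.2, -1.0]
opening: 0.267
finger_force: 44.4
```

Request:
move_tool(offsets=[[0, 0, 0.0027, 0, 0, 0, 0.15], [0, 0, 0.0053, 0, 0, 0, 0.15], [0, 0, 0.006, 0, 0, 0, 0.15], [0, 0, 0.006, 0, 0, 0, 0.15]])

```text
time: 24.92
eef_pos: [0.6413, -0.0616, 0.1054]
tcp_rot: [0.707, 0.707, 0.0, 0.0]
contact_force: [-1.4, 1.5, 1.7]
opening: 0.272
finger_force: 44.6
```

Converted, -0.12 m / 0.75 = -0.16, -0.1 m / 0.75 = -0.1333.

Request:
move_tool(offsets=[[0, 0, 0, 0, 0, 0, 0.6], [0, 0, 0, 0, 0, 0, 1], [0, 0, 0, 0, 0, 0, 1], [0, 0, -0.04, 0, 0, 0, 1], [0, 0, -0.1067, 0, 0, 0, 1], [0, -0.08, -0.1333, 0, 0, 0, 1], [0, -0.16, -0.1333, 0, 0, 0, 1], [0, -0.16, -0.1333, 0, 0, 0, 1], [0, -0.16, -0.1333, 0, 0, 0, 1]])

```text
time: 26.05
eef_pos: [0.5216, -0.0618, 0.2054]
tcp_rot: [0.707, 0.707, 0.0, 0.001]
contact_force: [-0.0, -0.7, -0.1]
opening: 0.995
finger_force: 0.0
```

```bash
python3 - <<'E'
from h import *
snap('scene','s10');snap('top','t10')
print('knob top expected', proj('s10',[[.641,-.0615,.12]]),proj('t10',[[.641,-.0615,.12],[.641,-.0615,.1]]))
a=cv2.imread('pics/s10.png')[120:300,140:380]; b=cv2.imread('pics/t10.png')[120:250,130:370]
cv2.imwrite('pics/c10.png',np.vstack([cv2.resize(a,(450,338),interpolation=2),cv2.resize(b,(450,244),interpolation=2)]))
E
```

```text
knob top expected [[272.30692261 154.16103799]] [[295.0727223  151.98961737]
 [294.31171212 153.3277211 ]]
```

View pics/c10.png

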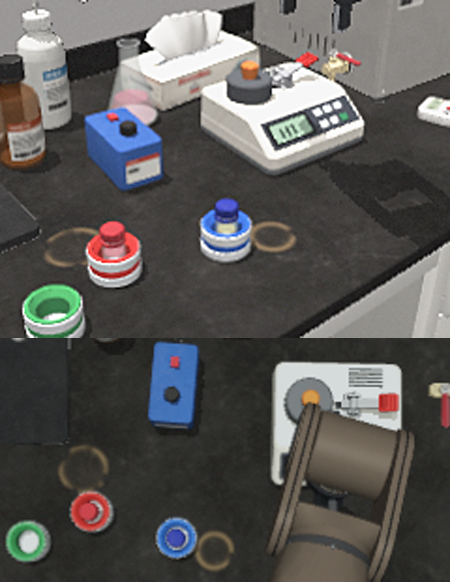

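The shield sits flat on the deck, with its knob top at (272.8,154.7) against the expected (272.3,154.2). Both standards are in their stands, the lever is up and the gripper is clear.

```bash
python3 -c "
from plant import ctrl, read_camera
print(ctrl.sign_off())"
```

```text
the job is handed in; nothing more can be done
None
```

The job is handed in at about 26 s: the blue and red standards are in their stands, the blank is pushed home in the well with the light shield flat over the collar, and the gripper is open and clear of everything.

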